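# Fetch the flux syringe from the rotary stand

### The arm

A 7-joint arm with a two-finger parallel gripper is mounted at the origin on the work surface. World frame = base frame: x ahead of the robot, y to its left, z up, the work surface at z = 0. Lengths are in m, angles in rad, forces in N, time in s.
With the tool pointing down it reaches from about 0.4 to 0.875 m from the base axis. Payload 19.3 kg.
Tool frame: the origin (TCP) lies at the very end of the fingers, on their centre line; the grasp point (between the pads) lies 19 mm behind it; z points along the fingers, y is the line along which they close (so a half turn about z gives the same grasp; the last joint's range is limited). The gripper opens to 85 mm and grips with 20 to 120 N. Pads are 22 mm wide; open, the fingers measure 114 mm over their backs; the gripper's body (76 mm by 85 mm) begins 54 mm behind the grasp point. The pads swing forward as they close: fully open they stand 13 mm farther back than shut.
Start: joints at [1.192, 0.521, -0.036, 1.599, 0.021, 1.021, -0.113], TCP at [0.19, -0.595, 0.231] pointing down, gripper open.
Joint ranges: [-2.91, 2.91], [-0.3, 2.13], [-1.5, 1.42], [0.17, 2.43], [-1.26, 4.41], [0.16, 1.93], [-2.52, 2.52]. Speed limits (rad/s): [1.89, 1.89, 2.39, 2.39, 3.01, 3.01, 3.01].

### API

Orientations are given as [roll, pitch, yaw] about the fixed x, y, z axes, in that order (R = Rz(yaw) Ry(pitch) Rx(roll)).
In Python, from workcell import bot gives the robot as it stands.
- The arm moves only by the tool servo_tool, never from a script. Its argument "plan" is a list of rows, each a list of 7 numbers: the finger opening in cm, from 0 to 8.54, then the shift along the tool's x, y, z in cm, then the turn, a rotation vector about the tool's x, y, z in degrees. In form: [[fingers, x, y, z, wx, wy, wz], ...]. A call has 1 to 10 rows; each row is the pose to reach, as a shift and turn from the pose commanded when the call began, along the tool's axes at that moment; what a row does not reach only later rows make up. A row lasts 1/10 s, in which the tool goes at most 50 mm and 8.59 degrees, less where a joint would pass 70% of its speed; a pose out of reach is approached as far as the arm can. A call with a gripper value outside its range is refused whole. The fingers move at their own pace and stop on an object; "force" is the grip in N (left out, the last holds). Time passes only in rows, so rows that repeat a pose let the fingers close. It gives the time, the measured TCP pose, the force, the opening and the grip force at its end, in the units of the state.
- bot.observe(): the state, without advancing time (a new reading comes with each control period).
- bot.grab_frame(name): name is "side" or "top" or "wrist"; returns a dict with "frame" (400x640x3 uint8, blue, green, red), "mtx" (3x3 intrinsics, pixels), "R" (3x3) and "t" (3): a world point X has camera coordinates R X + t; the wrist camera has in their place "T_tool_cam" (4x4, takes a point from camera to tool coordinates, whose origin is the TCP and whose axes are the flange's). Camera axes: x right, y down, z forward; pixel columns grow to the right and rows downward; lengths in m; the calibration is good to about 2 mm. A picture is of the moment at which its call begins: read the wrist's pose just before it. There is no depth.
- bot.job_done(): hands the job in; it is judged then, once.
The state is a dict: "clock": time; "qpos": joint angles; "qd": joint speeds; "joint_efforts": joint torques, N m; "position": TCP position; "tool_rot": TCP orientation; "force": force on the tool from outside, world axes, zero at the start; "moment": the same for the moment, N m; "grip_width": finger opening in m; "finger_force": force on a finger pad.
Only numpy, scipy, OpenCV 4.12 (cv2) and the standard library are available. Lean on these libraries where they do the work, as an engineer would, in place of code of your own. Each camera call takes 0.05 s, during which the arm holds its last target. There are 200 camera calls.

### The job

Turn the rotary syringe stand until the green flux syringe stands over the white pointer at the front of the foot and let it come to rest there. Then draw the green syringe out at the front and lay it gently in the two V saddles of the rest, nozzle cap over the drip cup, without letting it drop. Leave the other syringes in their pockets and the things on the mat where they are.

Things in the scene. Friction and masses are not known exactly. Their poses are not given: they have to be found in the camera images.
- stand: Fixed black round foot of the rotary stand, 164 mm across, 22 mm high. Origin: on the table, on the turning axis; z up. Its front is its own -x direction, towards the robot's side of the bench, marked by a white pointer block (30 x 22 x 11 mm) sticking out to 103 mm from the axis.
- carousel: Turning rack on the foot: aluminium discs and column, six grey sleeves 60 degrees apart, leaning out 50 degrees from upright. Origin: on the axis at table height, z up; its own -x points to the green pocket. Turns both ways, no stops or detents; stiff (0.2 N m), stays where left. Sleeves: 28 mm outside, bore 23 mm, 55 mm deep. Syringe tops sweep a 170 mm radius, up to 150 mm high.
- knob (a point): Point on the turning axis, 138 mm above the table, at mid-height of the black fluted round knob on top of the rack (44 mm diameter, from 120 to 155 mm above the table). The knob is fast to the rack: turning it turns the rack.
- green_pocket (a point): Centre of the mouth of the green syringe's sleeve, on the rack: 90 mm from the turning axis, 81 mm above the table. At the pointer it lies straight above the pointer's line, on the stand's own -x axis.
- green_syringe: Wanted syringe: light green barrel, dark green plunger and cap, 150 mm, about 45 g. Origin: tip-cap end; z along it to the plunger. Along z: cap 10 mm dia. to 12 mm, barrel 20 mm dia. to 118, finger flange 32 x 20 x 3 mm there, rod 12 mm dia., thumb disc 18 mm dia. ending at 150. Stands with 1.5 mm play in its sleeve, leaning outward; barrel bare from 55 to 118 mm.
- green_mid (a point): Point on the green syringe's axis 71 mm from the tip-cap end; it belongs at seat when the syringe lies in the rest.
- green_tip (a point): The tip-cap (nozzle) end of the green syringe, on its axis.
- rest: Fixed rest: aluminium plate 150 x 56 x 6 mm, two black V saddles (90 degree V, 8 mm thick, 40 mm high, 41 mm wide, at x = -36 and +36 mm) and a steel drip cup (32 mm dia., 15 mm high) at x = +74. Origin: on the table midway between the saddles; x runs along the rest to the cup, roughly away from the robot; z up. The syringe lies level along x, cap over the cup.
- seat (a point): Point midway between the saddles, 36 mm above the table, where the axis of a 20 mm barrel lies when it sits in both saddles.
- red_syringe: Bystander in a sleeve of the rack: same size as the green one, red plunger. Origin: tip-cap end, z towards the plunger.
- blue_syringe: Bystander in a sleeve of the rack: same size, blue plunger. Origin: tip-cap end, z towards the plunger.
- black_syringe: Bystander in a sleeve of the rack: same size, black plunger. Origin: tip-cap end, z towards the plunger.
- flux_tin: Bystander: round brass tin, 58 mm diameter, 27 mm high. Origin: centre of its underside.
- loupe: Bystander: black magnifier lying flat, 60 mm ring with a 70 mm handle, 12 mm high. Origin: centre of the ring's underside.
- screwdriver: Bystander: red-handled screwdriver, 180 mm, lying on the mat. Origin: under its middle.
Not all that is in view belongs to the job. There is more than one size of the stand; the one meant has the size given above.

How it is judged:
By the outcome, as a careful person would: the job done as asked, in the order asked, and still so for the second after the job is handed in, with the robot touching nothing.
It also fails if it takes over 64 s, if anything falls off the work surface, if the arm or the gripper's body presses on something with over 40 N, if the wrist force passes 120 N, or if a joint passes its speed limit or range.

## Working session

There is one attempt and no reset: what is moved stays moved. The work goes in short steps, Python scripts to look and compute and a tool call to move; the robot and the scene stay as the last step left them, time stands still between calls to the robot, and variables do not carry over. Pictures are saved under pics/ and viewed, at most 10 in all, crops included, and the job is handed in when it is done.

Besides the shell and the picture viewer there is one more tool, called as a command line: name --pt "numbers of a row" for each row, then --argument value for the rest. servo_tool: Moves the arm, as the interface text tells. Its arguments: {"type":"object","properties":{"plan":{"type":"array","items":{"type":"array","items":{"type":"number"}}},"force":{"type":"number"}},"required":["plan"]}

```bash
mkdir -p pics; ls; python3 - <<'E'
from workcell import bot
import cv2,numpy as np,pickle
print(bot.observe())
d={}
for n in("side","top","wrist"):
    f=bot.grab_frame(n); d[n]=f; cv2.imwrite(f"pics/{n}0.png",f["frame"])
    print(n,{k:np.round(v,3).tolist() for k,v in f.items() if k!="frame"})
pickle.dump(d,open("f0.pkl","wb"))
E
```

```text
pics
{'clock': 0.0, 'qpos': array([ 1.19175351,  0.52208396, -0.03630044,  1.60000213,  0.02121282,
        1.02109868, -0.11282217]), 'qd': array([ 2.16986803e-03,  1.16275567e-05,  1.09552368e-04, -6.53552350e-04,
        8.84715251e-04, -6.38993312e-04,  7.49549937e-04]), 'joint_efforts': array([-7.10278437e-04, -9.27102900e+01,  1.97971545e+00, -3.69932842e+01,
        1.78201793e-02,  8.23738519e-03, -2.33488117e-05]), 'position': array([ 0.18981457, -0.59511977,  0.23068456]), 'tool_rot': array([-3.14039079e+00,  1.10462817e-04,  3.08793960e-01]), 'force': array([-0.14540848, -1.56017479, -1.47481582]), 'moment': array([-0.02942761,  0.0221858 ,  0.02218433]), 'finger_force': 0.0, 'grip_width': 0.0852609361319752}
side {'mtx': [[394.138, 0.0, 319.84], [0.0, 394.138, 198.21], [0.0, 0.0, 1.0]], 'R': [[-0.721, -0.693, -0.002], [-0.502, 0.523, -0.689], [0.478, -0.496, -0.725]], 't': [0.414, 0.363, 0.743]}
top {'mtx': [[495.863, 0.0, 309.403], [0.0, 495.863, 198.523], [0.0, 0.0, 1.0]], 'R': [[-0.008, -1.0, 0.004], [-0.98, 0.007, -0.199], [0.199, -0.006, -0.98]], 't': [-0.024, 0.559, 1.203]}
wrist {'mtx': [[324.165, 0.0, 312.584], [0.0, 324.165, 199.003], [0.0, 0.0, 1.0]], 'T_tool_cam': [[-0.0, -0.957, -0.29, 0.074], [1.0, 0.0, -0.001, -0.0], [0.001, -0.29, 0.957, -0.142], [0.0, 0.0, 0.0, 1.0]]}
```

View pics/top0.png

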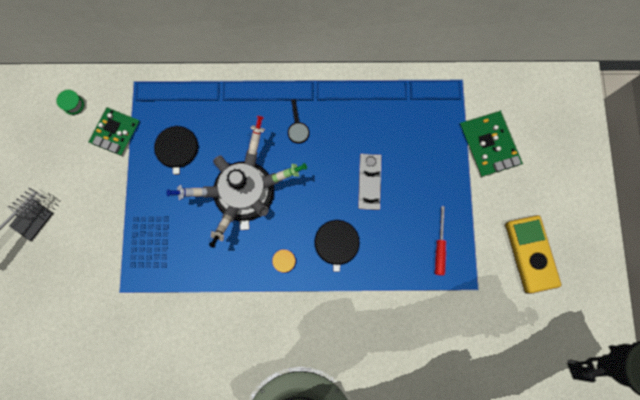

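View pics/side0.png

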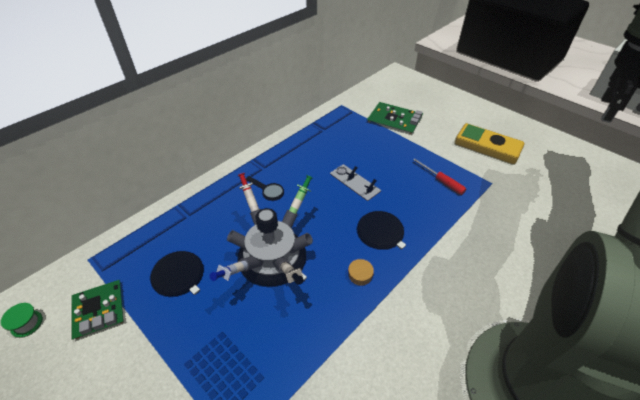

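The top view shows the stand's knob at (237,180), pointer at (244,225), green syringe out to the right ending at (305,168), and the rest at (370,181) with its cup at (370,160). The side view shows the knob at (266,218), the green plunger at (305,185) and the rest at (356,181).

```bash
cat > h.py <<'E'
import numpy as np,cv2,pickle
from scipy.spatial.transform import Rotation as Ro
def ray(f,uv,tool=None):
    d=np.linalg.inv(f["mtx"])@np.array([uv[0],uv[1],1.])
    if "R" in f: R,t=np.array(f["R"]),np.array(f["t"]); o=-R.T@t; d=R.T@d
    else:
        T=np.array(f["T_tool_cam"]); p,rv=tool; Rt=Ro.from_euler('xyz',rv).as_matrix()
        o=p+Rt@T[:3,3]; d=Rt@T[:3,:3]@d
    return o,d/np.linalg.norm(d)
def plane(r,z): o,d=r; return o+d*(z-o[2])/d[2]
def tri(*rs):
    A=0;b=0
    for o,d in rs: P=np.eye(3)-np.outer(d,d); A=A+P; b=b+P@o
    x=np.linalg.solve(A,b); return x,max(np.linalg.norm((np.eye(3)-np.outer(d,d))@(x-o)) for o,d in rs)
def proj(f,X,tool=None):
    if "R" in f: c=np.array(f["R"])@X+np.array(f["t"])
    else:
        T=np.array(f["T_tool_cam"]); p,rv=tool; Rt=Ro.from_euler('xyz',rv).as_matrix()
        c=T[:3,:3].T@(Rt.T@(np.array(X)-p)-T[:3,3])
    u=np.array(f["mtx"])@c; return u[:2]/u[2]
E
python3 - <<'E'
from h import *
d=pickle.load(open("f0.pkl","rb"))
def crop(f,x,y,w,h,s): return cv2.resize(f["frame"][y:y+h,x:x+w],None,fx=s,fy=s,interpolation=cv2.INTER_CUBIC)
a=crop(d["top"],150,110,250,150,3.2); a=a[:, :800]
b=crop(d["side"],195,155,200,140,4)
b=b[:, :800]
cv2.imwrite("pics/ctop.png",a);cv2.imwrite("pics/cside.png",b)
E
```

```text
(no output)
```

View pics/ctop.png

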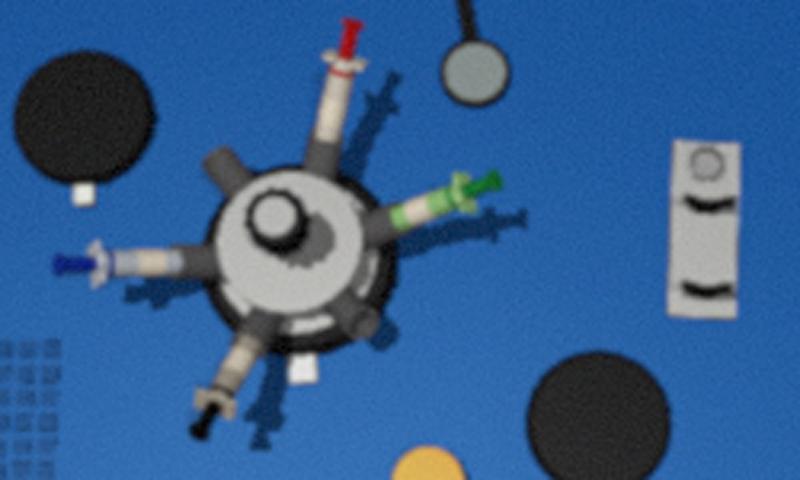

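View pics/cside.png

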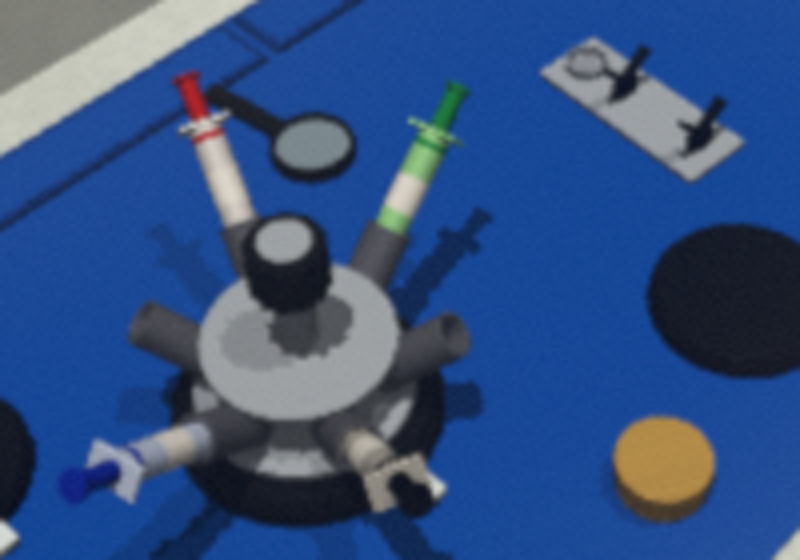

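The crops show the parts well: knob cap (277,216) top / (285,241) side, green thumb disc (496,181) / (457,90), flange (464,191) / (433,132), pointer patch around (303,370), and the rest with cup (707,164), plate corners (673,140)…(667,316).

```bash
python3 - <<'E'
from h import *
d=pickle.load(open("f0.pkl","rb")); T,S=d["top"],d["side"]
t=lambda x,y:ray(T,(150+(x+.5)/3.2-.5,110+(y+.5)/3.2-.5)); s=lambda x,y:ray(S,(195+(x+.5)/4-.5,155+(y+.5)/4-.5))
np.set_printoptions(precision=4,suppress=True)
P={}
for n,a,b in [("knobtop",(277,216),(285,241)),("gdisc",(496,181),(457,90)),("gflange",(464,191),(433,132)),("cup",(707,164),(587,63))]:
    P[n],e=tri(t(*a),s(*b)); print(n,P[n],e)
for n,p,z in [("pointer end",(303,383),.006),("c1",(673,140),.006),("c2",(741,143),.006),("c3",(738,318),.006),("c4",(667,316),.006)]:
    P[n]=plane(t(*p),z); print(n,P[n])
for n,p in [("e1",(593,37)),("e2",(540,71)),("e3",(692,183)),("e4",(745,143))]: print(n,plane(s(*p),.006))
print("rest mean",np.mean([P[c] for c in("c1","c2","c3","c4")],0))
v=P["gdisc"]-P["knobtop"]; print("az green",np.degrees(np.arctan2(v[1],v[0])),np.hypot(*v[:2]))
v=P["pointer end"]-P["knobtop"]; print("az ptr",np.degrees(np.arctan2(v[1],v[0])),np.hypot(*v[:2]))
v=(P["c1"]+P["c2"]-P["c3"]-P["c4"]); print("rest yaw",np.degrees(np.arctan2(v[1],v[0])))
E
```

```text
knobtop [0.5927 0.1452 0.1542] 0.0009843785035938478
gdisc [ 0.6241 -0.0161  0.1342] 0.0013634722069870316
gflange [0.6206 0.0084 0.1184] 0.0013138597344845686
cup [ 0.6709 -0.1927  0.0103] 0.0008053849707562567
pointer end [0.4885 0.142  0.006 ]
c1 [ 0.6925 -0.1657  0.006 ]
c2 [ 0.6895 -0.2229  0.006 ]
c3 [ 0.5398 -0.2149  0.006 ]
c4 [ 0.5419 -0.1565  0.006 ]
e1 [ 0.6905 -0.2206  0.006 ]
e2 [ 0.6937 -0.1658  0.006 ]
e3 [ 0.5424 -0.1552  0.006 ]
e4 [ 0.5399 -0.2106  0.006 ]
rest mean [ 0.6159 -0.19    0.006 ]
az green -78.98963933084745 0.16436556954712925
az ptr -178.22061792560032 0.10423083747054179
rest yaw -3.2764681145412857
```

```bash
cat >> h.py <<'E'
def down(yaw,tilt=0):
    "tool down, yaw deg; tilt deg about tool y"
    return Ro.from_euler('xyz',[180,0,yaw],degrees=True)*Ro.from_rotvec([0,tilt,0],degrees=True)
def go(o,p,R):
    R0=Ro.from_euler('xyz',o["tool_rot"]); dp=R0.inv().apply(np.array(p)-o["position"])*100
    rv=(R0.inv()*R).as_rotvec(degrees=True); print("go",np.round(dp,2).tolist(),np.round(rv,2).tolist())
E
python3 - <<'E'
from h import *
from workcell import bot
o=bot.observe(); go(o,[.593,.145,.26],down(140))
E
```

```text
go [60.9, -58.27, -2.87] [-0.03, -0.05, -122.31]
```

servo_tool --pt "7 60.9 -58.3 -2.9 0 0 -122.3" --pt "7 60.9 -58.3 -2.9 0 0 -122.3" --pt "7 60.9 -58.3 -2.9 0 0 -122.3" --pt "7 60.9 -58.3 -2.9 0 0 -122.3" --pt "7 60.9 -58.3 -2.9 0 0 -122.3" --pt "7 60.9 -58.3 -2.9 0 0 -122.3" --pt "7 60.9 -58.3 -2.9 0 0 -122.3" --pt "7 60.9 -58.3 -2.9 0 0 -122.3" --pt "7 60.9 -58.3 -2.9 0 0 -122.3" --pt "7 60.9 -58.3 -2.9 0 0 -122.3" --force 60

```text
clock: 1.15
position: [0.4293, -0.1547, 0.2487]
tool_rot: [3.141, 0.0, 1.815]
force: [0.9, -1.6, 0.3]
grip_width: 0.0698
finger_force: 0.0
```

```bash
python3 - <<'E'
from h import *
from workcell import bot
o=bot.observe(); print(o["position"],o["qpos"]); go(o,[.593,.145,.26],down(140))
E
```

```text
[ 0.42931802 -0.15473143  0.24874934] [ 0.68558955  0.26913069 -0.56183701  1.98242582  0.17717167  0.93705686
  0.27840642]
go [25.13, 23.12, -1.13] [0.0, 0.03, -36.03]
```

servo_tool --pt "7 25.1 23.1 -1.1 0 0 -36" --pt "7 25.1 23.1 -1.1 0 0 -36" --pt "7 25.1 23.1 -1.1 0 0 -36" --pt "7 25.1 23.1 -1.1 0 0 -36" --pt "7 25.1 23.1 -1.1 0 0 -36" --pt "7 25.1 23.1 -1.1 0 0 -36" --pt "7 25.1 23.1 -1.1 0 0 -36" --pt "7 25.1 23.1 -1.1 0 0 -36" --pt "7 25.1 23.1 -1.1 0 0 -36" --pt "7 25.1 23.1 -1.1 0 0 -36"

```text
clock: 2.15
position: [0.5939, 0.1408, 0.2593]
tool_rot: [-3.141, 0.0, 2.436]
force: [0.9, -0.6, -0.0]
grip_width: 0.0698
finger_force: 0.0
```

```bash
python3 - <<'E'
from h import *
from workcell import bot
o=bot.observe(); print(o["position"],o["qpos"]); go(o,[.593,.145,.119],down(140))
f=bot.grab_frame("wrist"); cv2.imwrite("pics/w1.png",f["frame"]); pickle.dump((f,(o["position"],o["tool_rot"])),open("w1.pkl","wb"))
E
```

```text
[0.59391739 0.14081144 0.25925683] [ 0.14467164  0.55265232 -0.71292057  1.5822848   0.3856591   1.15262565
  0.21200972]
go [0.34, 0.27, 14.03] [-0.05, 0.01, -0.41]
```

View pics/w1.png

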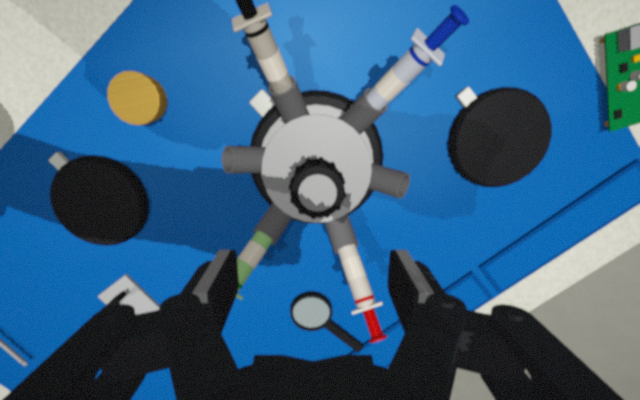

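The wrist view shows the knob cap at (318,190), with the pointer at (261,102) and nothing between the fingers and the knob.

```bash
python3 - <<'E'
from h import *
from workcell import bot
f,t=pickle.load(open("w1.pkl","rb")); print(plane(ray(f,(318,190),t),.155), plane(ray(f,(261,102),t),.011))
d=pickle.load(open("f0.pkl","rb")); print(tri(ray(f,(318,190),t),ray(d["top"],(236.4,177.3)),ray(d["side"],(266,215))))
o=bot.observe(); print(o["position"]); go(o,[.593,.145,.119],down(140))
E
```

```text
[0.59175757 0.14910106 0.155     ] [0.50034824 0.14325637 0.011     ]
(array([0.59242819, 0.14625837, 0.15323103]), np.float64(0.0025257681863601372))
[0.59399365 0.14053597 0.25943328]
go [0.37, 0.28, 14.04] [-0.04, 0.02, -0.45]
```

servo_tool --pt "7 0.5 0.36 4 0 0 0" --pt "7 0.5 0.36 8 0 0 0" --pt "7 0.5 0.36 11 0 0 0" --pt "7 0.5 0.36 13 0 0 0" --pt "7 0.5 0.36 14 0 0 0" --pt "7 0.5 0.36 14 0 0 0" --pt "4.6 0.5 0.36 14 0 0 0" --pt "4.0 0.5 0.36 14 0 0 0" --pt "4.0 0.5 0.36 14 0 0 0" --pt "4.0 0.5 0.36 14 0 0 0" --force 50

```text
clock: 3.2
position: [0.5925, 0.1468, 0.1209]
tool_rot: [-3.141, 0.001, 2.436]
force: [-8.3, -6.9, 11.5]
grip_width: 0.0426
finger_force: 50.2
```

```bash
python3 - <<'E'
from h import *
from workcell import bot
o=bot.observe(); print(o["position"],o["grip_width"],o["finger_force"],o["force"],o["qpos"]); go(o,[.5925,.1465,.119],down(140-99))
E
```

```text
[0.59254177 0.14682957 0.1208602 ] 0.04259015345079643 50.24098813533783 [-8.33493295 -6.94671962 11.53898449] [ 0.08373491  0.70425104 -0.63760581  1.70851307  0.51519134  0.90307302
  0.09781692]
go [-0.02, -0.03, 0.19] [0.02, 0.11, 98.59]
```

servo_tool --pt "4.0 0 0 0 0 0 5" --pt "4.0 0 0 0 0 0 12" --pt "4.0 0 0 0 0 0 20" --pt "4.0 0 0 0 0 0 28" --pt "4.0 0 0 0 0 0 36" --pt "4.0 0 0 0 0 0 44" --pt "4.0 0 0 0 0 0 52" --pt "4.0 0 0 0 0 0 60" --pt "4.0 0 0 0 0 0 68" --pt "4.0 0 0 0 0 0 75"

```text
clock: 4.2
position: [0.593, 0.1469, 0.1209]
tool_rot: [3.14, 0.0, 1.122]
force: [-2.0, -5.6, 4.8]
grip_width: 0.0426
finger_force: 50.0
```

servo_tool --pt "4.0 0 0 0 0 0 8" --pt "4.0 0 0 0 0 0 15" --pt "4.0 0 0 0 0 0 20" --pt "4.0 0 0 0 0 0 23" --pt "4.0 0 0 0 0 0 24" --pt "4.0 0 0 0 0 0 24" --pt "4.0 0 0 0 0 0 24"

```text
clock: 4.9
position: [0.5932, 0.1468, 0.1209]
tool_rot: [3.14, -0.001, 0.708]
force: [-1.5, -6.3, 6.0]
grip_width: 0.043
finger_force: 50.2
```

```bash
python3 - <<'E'
from h import *
from workcell import bot
o=bot.observe(); print(o["position"],o["tool_rot"],o["grip_width"],o["force"],o["moment"],o["qpos"])
d={}
for n in("side","top"):
    d[n]=bot.grab_frame(n)
pickle.dump(d,open("f1.pkl","wb"))
a=cv2.resize(d["top"]["frame"][110:260,150:330],None,fx=2.2,fy=2.2,interpolation=cv2.INTER_CUBIC)
b=cv2.resize(d["side"]["frame"][155:305,195:375],None,fx=2.2,fy=2.2,interpolation=cv2.INTER_CUBIC)
cv2.imwrite("pics/turn.png",np.hstack([a,b]))
E
```

```text
[0.59318508 0.14680441 0.12088801] [ 3.14021421e+00 -6.05200426e-04  7.08002688e-01] 0.04302454789902317 [-1.52568473 -6.26352699  6.02943109] [-1.36370203  0.39058906 -0.27802703] [-0.20130017  0.6353459  -0.20319275  1.7242137   0.16958021  0.79811342
 -1.34726566]
```

View pics/turn.png

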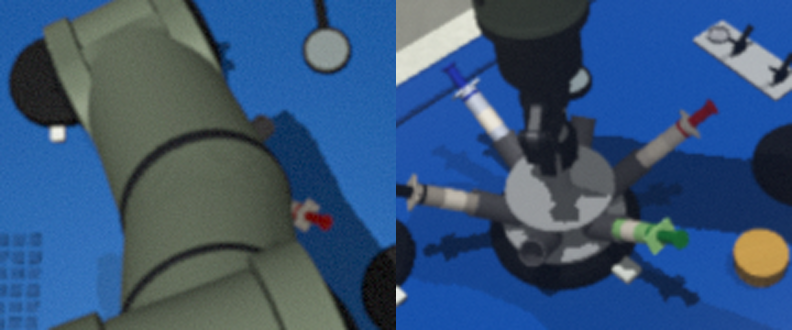

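The picture shows the rack turned short: the green thumb disc is at side pixel ~(326,263) and the pointer at (301,277), so the grip slipped on the knob.

```bash
python3 - <<'E'
from h import *
d=pickle.load(open("f1.pkl","rb")); A=np.array([.5925,.1465])
for n,p,z in [("disc",(288,238),.134),("flange",(262,236),.118),("ptr",(229,270),.011)]:
    X=plane(ray(d["side"],(195+p[0]/2.2,155+p[1]/2.2)),z); v=X[:2]-A; print(n,X,np.degrees(np.arctan2(v[1],v[0])),np.hypot(*v))
E
```

```text
disc [0.42579749 0.13640928 0.134     ] -176.53603843062254 0.1670076342746089
flange [0.45201035 0.1434399  0.118     ] -178.75219756913535 0.14052297250152423
ptr [0.49927371 0.14612853 0.011     ] -179.77169809118297 0.09322703498012053
```

The rays say otherwise: the green syringe stands at about -177.5° against the pointer's -178°, so the apparent shift is only perspective. I'll release and look from close by.

servo_tool --pt "4.6 0 0 0 0 0 0" --pt "5.5 0 0 0 0 0 0" --pt "7 0 0 0 0 0 0" --pt "7 0 0 0 0 0 0" --pt "7 0 0 -3 0 0 0" --pt "7 0 0 -8 0 0 0" --pt "7 0 0 -13 0 0 0" --pt "7 0 0 -16 0 0 0" --pt "7 0 0 -16 0 0 0"

```text
clock: 5.9
position: [0.5942, 0.1485, 0.2842]
tool_rot: [3.139, -0.006, 0.709]
force: [-0.0, 0.7, 0.0]
grip_width: 0.0694
finger_force: 0.0
```

```bash
python3 - <<'E'
from h import *
from workcell import bot
o=bot.observe(); print(o["position"],o["force"]); go(o,[.48,.144,.28],down(178))
E
```

```text
[0.5941856  0.1484879  0.28421373] [-0.00520413  0.72214154  0.0396444 ]
go [-8.96, -7.1, 0.35] [0.5, 0.01, -137.37]
```

servo_tool --pt "6 -9 -7.1 0.3 0.5 0 -137.4" --pt "6 -9 -7.1 0.3 0.5 0 -137.4" --pt "6 -9 -7.1 0.3 0.5 0 -137.4" --pt "6 -9 -7.1 0.3 0.5 0 -137.4" --pt "6 -9 -7.1 0.3 0.5 0 -137.4" --pt "6 -9 -7.1 0.3 0.5 0 -137.4" --pt "6 -9 -7.1 0.3 0.5 0 -137.4" --pt "6 -9 -7.1 0.3 0.5 0 -137.4" --pt "6 -9 -7.1 0.3 0.5 0 -137.4" --pt "6 -9 -7.1 0.3 0.5 0 -137.4"

```text
clock: 6.9
position: [0.4779, 0.1431, 0.276]
tool_rot: [-3.137, -0.004, 2.216]
force: [0.2, -0.0, 0.9]
grip_width: 0.0598
finger_force: 0.0
```

```bash
python3 - <<'E'
from h import *
from workcell import bot
o=bot.observe(); print(o["position"],o["qpos"]); go(o,[.48,.144,.28],down(178))
E
```

```text
[0.47786051 0.14307318 0.2760007 ] [ 0.0297767   0.31151302 -0.54738984  1.84571427  0.18243959  1.03970064
  0.05491687]
go [-0.05, 0.23, -0.4] [-0.13, -0.31, -51.06]
```

servo_tool --pt "6 0 0.2 -0.4 0 -0.3 -51" --pt "6 0 0.2 -0.4 0 -0.3 -51" --pt "6 0 0.2 -0.4 0 -0.3 -51" --pt "6 0 0.2 -0.4 0 -0.3 -51" --pt "6 0 0.2 -0.4 0 -0.3 -51" --pt "6 0 0.2 -0.4 0 -0.3 -51" --pt "6 0 0.2 -0.4 0 -0.3 -51" --pt "6 0 0.2 -0.4 0 -0.3 -51" --pt "6 0 0.2 -0.4 0 -0.3 -51"

```text
clock: 7.8
position: [0.4797, 0.1442, 0.2803]
tool_rot: [-3.14, -0.001, 3.096]
force: [-0.1, -0.1, 0.4]
grip_width: 0.0602
finger_force: 0.0
```

```bash
python3 - <<'E'
from h import *
from workcell import bot
o=bot.observe(); print(o["position"],o["tool_rot"],o["qpos"])
f=bot.grab_frame("wrist"); s=bot.grab_frame("side"); tp=bot.grab_frame("top")
cv2.imwrite("pics/w2.png",f["frame"]); pickle.dump((f,(o["position"],o["tool_rot"]),s,tp),open("w2.pkl","wb"))
E
```

```text
[0.47968734 0.14424913 0.28033617] [-3.13970218e+00 -5.89724425e-04  3.09583108e+00] [ 0.15799497  0.33764367 -0.72094236  1.83217686  0.25380405  1.0670073
  0.86586404]
```

View pics/w2.png

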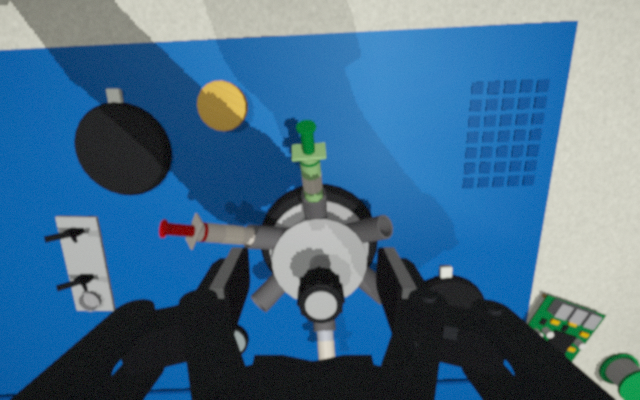

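The wrist view shows the green syringe straight at the front, thumb disc (306,126), flange (309,152), hiding the pointer; knob cap (320,304). The rest is on the left with saddles at (68,236), (78,283) and cup (90,300).

```bash
python3 - <<'E'
from h import *
np.set_printoptions(precision=4,suppress=True)
f,t,s,tp=pickle.load(open("w2.pkl","rb"))
def blobs(fr,lo,hi,win):
    h=cv2.cvtColor(fr,cv2.COLOR_BGR2HSV); m=cv2.inRange(h,lo,hi); w=np.zeros_like(m); x,y,X,Y=win; w[y:Y,x:X]=m[y:Y,x:X]
    n,l,st,c=cv2.connectedComponentsWithStats(w); return [(st[i][4],c[i]) for i in range(1,n) if st[i][4]>12]
pts={}
for n,fr,win in(("w",f,(270,100,350,230)),("s",s,(195,200,400,320)),("t",tp,(180,180,330,290))):
    pts[n]={"dark":blobs(fr["frame"],(50,150,40),(75,255,170),win),"light":blobs(fr["frame"],(45,60,120),(75,149,255),win)}
    print(n,pts[n])
A=np.array([.5925,.1465])
for n,p,z in [("disc",(306,126),.142),("flange",(309,152),.122),("barrel@mouth",(314,198),.085),("knob",(320,304),.155)]:
    X=plane(ray(f,p,t),z); v=X[:2]-A; print(n,X,np.degrees(np.arctan2(v[1],v[0])),np.hypot(*v))
for n,p,z in [("sadN",(68,236),.04),("sadF",(78,283),.04),("cup",(90,300),.015)]: print(n,plane(ray(f,p,t),z))
a=cv2.resize(tp["frame"][130:270,180:320],None,fx=4,fy=4,interpolation=cv2.INTER_CUBIC)[:, :400]
b=cv2.resize(s["frame"][200:340,230:330],None,fx=4,fy=4,interpolation=cv2.INTER_CUBIC)
cv2.imwrite("pics/c2.png",np.hstack([a,b]))
E
```

```text
w {'dark': [(np.int32(399), array([306.5865, 135.802 ]))], 'light': [(np.int32(716), array([309.0237, 158.4092])), (np.int32(118), array([313.6356, 197.4153]))]}
s {'dark': [(np.int32(71), array([320.8169, 262.6056]))], 'light': [(np.int32(13), array([294.9231, 256.7692])), (np.int32(125), array([311.512, 261.056]))]}
t {'dark': [], 'light': []}
disc [0.4262 0.1417 0.142 ] -178.35212853907225 0.1664067791656034
flange [0.4513 0.1428 0.122 ] -178.4970566072457 0.1412349006946898
barrel@mouth [0.5072 0.1451 0.085 ] -179.04352243459473 0.08534103190646766
knob [0.5922 0.1468 0.155 ] 139.99996479423757 0.0004207565873393449
sadN [ 0.557  -0.1717  0.04  ]
sadF [ 0.625  -0.1764  0.04  ]
cup [ 0.6678 -0.1874  0.015 ]
```

View pics/c2.png

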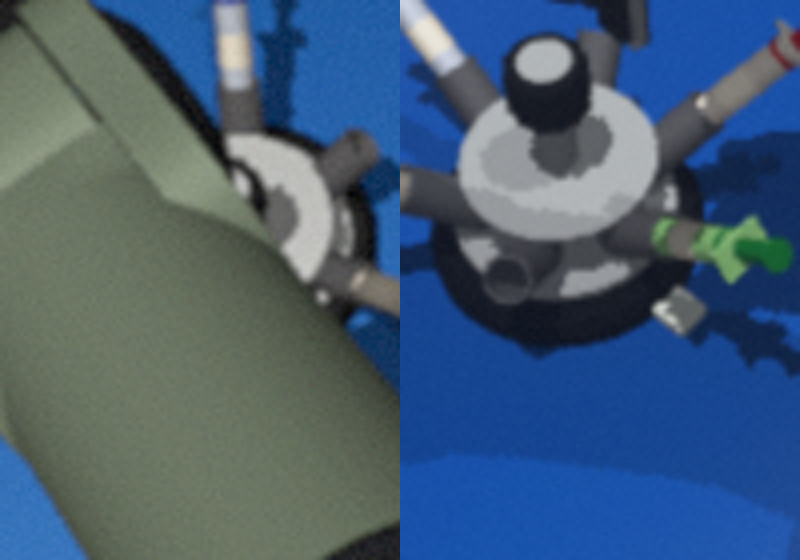

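The close crop shows the syringe lined up over the pointer (side crop pointer (678,310)). Azimuth is -178.4° against about -178.2°, so the turn is done; next the syringe axis and the grasp.

```bash
cat >> h.py <<'E'
A=np.array([.5925,.1467,0]); phi=np.radians(-178.4)
hz=np.array([np.cos(phi),np.sin(phi),0]); u=.766*hz+np.array([0,0,.643]); M=A+.09*hz+[0,0,.081]
Rg=down(-178.4,20); wg=Rg.apply([0,0,1]); G=M+.028*u; Tg=G+.019*wg
E
python3 - <<'E'
from h import *
from workcell import bot
np.set_printoptions(precision=4,suppress=True)
f,t,s,tp=pickle.load(open("w2.pkl","rb"))
d,e=tri(ray(f,(306,126),t),ray(s,(323.8,263.2))); fl,e2=tri(ray(f,(309,152),t),ray(s,(313,262)))
print(d,e,"model",M+.095*u); print(fl,e2,"model",M+.063*u); v=d-fl;print(v/np.linalg.norm(v),u)
o=bot.observe(); print("G",G,"w",wg,"T",Tg); go(o,Tg-.1*wg,Rg); go(o,Tg,Rg)
E
```

```text
[0.4265 0.1417 0.1389] 9.046642024195216e-05 model [0.4298 0.1422 0.1421]
[0.4531 0.1435 0.1175] 0.0013894261065997538 model [0.4543 0.1428 0.1215]
[-0.7795 -0.0535  0.6241] [-0.7657 -0.0214  0.643 ]
G [0.4811 0.1436 0.099 ] w [-0.3419 -0.0095 -0.9397] T [0.4746 0.1434 0.0811]
go [-2.91, 0.15, 10.53] [0.61, 19.97, -4.08]
go [0.5, -0.08, 19.93] [0.61, 19.97, -4.08]
```

servo_tool --pt "6 -2.9 0.1 5 0.6 10 -4.1" --pt "6 -2.9 0.1 10.5 0.6 20 -4.1" --pt "6 -2.9 0.1 10.5 0.6 20 -4.1" --pt "6 -2.9 0.1 10.5 0.6 20 -4.1" --pt "6 -2.9 0.1 10.5 0.6 20 -4.1" --pt "6 -2.9 0.1 10.5 0.6 20 -4.1"

```text
clock: 8.55
position: [0.5089, 0.1445, 0.1775]
tool_rot: [3.141, -0.345, -3.112]
force: [-0.3, -0.5, 1.2]
grip_width: 0.06
finger_force: 0.0
```

```bash
python3 - <<'E'
from h import *
from workcell import bot
o=bot.observe(); t=(o["position"],o["tool_rot"]); print(*t,o["qpos"]); go(o,Tg,Rg)
f=bot.grab_frame("wrist"); h=cv2.cvtColor(f["frame"],cv2.COLOR_BGR2HSV)
m=cv2.inRange(h,(45,60,40),(75,255,255)); n,l,st,c=cv2.connectedComponentsWithStats(m)
for i in range(1,n):
    if st[i][4]>40: print(st[i],c[i])
for k in (.005,.028,.05,.063,.095): print(k,proj(f,M+k*u,t))
E
```

```text
[0.50894814 0.14447526 0.17748456] [ 3.14108156 -0.34527768 -3.11150049] [ 0.10419355  0.70151068 -0.67338173  1.60711326  0.26772284  1.28673827
  0.97243902]
go [-0.03, -0.01, 10.23] [-0.01, 0.22, 0.12]
[ 286  114   49   92 2316] [310.20336788 163.56778929]
[299 229  26  17 350] [311.42857143 237.10857143]
0.005 [311.37629281 229.51152059]
0.028 [311.38424904 206.26282933]
0.05 [311.39278319 181.32543995]
0.063 [311.39831952 165.14785146]
0.095 [311.41383033 119.82413812]
```

servo_tool --pt "6 0 0 4 0 0 0" --pt "6 0 0 8 0 0 0" --pt "5 0 0 10.3 0 0 0" --pt "5 0 0 10.3 0 0 0" --pt "3 0 0 10.3 0 0 0" --pt "1.5 0 0 10.3 0 0 0" --pt "1.5 0 0 10.3 0 0 0" --pt "1.5 0 0 10.3 0 0 0" --pt "1.5 0 0 10.3 0 0 0" --force 35

```text
clock: 9.5
position: [0.4746, 0.1431, 0.0803]
tool_rot: [3.141, -0.347, -3.112]
force: [-0.5, -1.4, 11.5]
grip_width: 0.0186
finger_force: 34.8
```

```bash
python3 - <<'E'
from h import *
from workcell import bot
o=bot.observe(); print(o["position"],o["grip_width"],o["finger_force"],o["force"],o["qpos"]); go(o,o["position"]+.07*u,Rg)
E
```

```text
[0.47456562 0.14310286 0.08025271] 0.018611732700990435 34.79380130767822 [-0.52251009 -1.44930646 11.45392752] [ 0.08506636  0.78849909 -0.64000737  1.75325212  0.33277836  1.07076472
  0.91615481]
go [6.57, 0.01, -2.41] [0.01, 0.11, 0.08]
```

servo_tool --pt "1.5 0.47 0 -0.17 0 0 0" --pt "1.5 1.4 0 -0.51 0 0 0" --pt "1.5 2.35 0 -0.86 0 0 0" --pt "1.5 3.3 0 -1.2 0 0 0" --pt "1.5 4.2 0 -1.54 0 0 0" --pt "1.5 5.16 0 -1.9 0 0 0" --pt "1.5 6.1 0 -2.23 0 0 0" --pt "1.5 7.04 0 -2.58 0 0 0" --pt "1.5 7.04 0 -2.58 0 0 0"

```text
clock: 10.4
position: [0.4156, 0.1412, 0.1279]
tool_rot: [3.141, -0.349, -3.111]
force: [0.5, 0.0, -0.6]
grip_width: 0.0188
finger_force: 34.2
```

```bash
python3 - <<'E'
from h import *
from workcell import bot
o=bot.observe(); t=(o["position"],o["tool_rot"]); print(*t,o["grip_width"],o["finger_force"],o["force"],o["qpos"])
f=bot.grab_frame("wrist"); s=bot.grab_frame("side"); pickle.dump((f,t,s),open("w3.pkl","wb"))
cv2.imwrite("pics/w3.png",np.hstack([f["frame"][60:380,180:460],s["frame"][150:310,200:440].repeat(2,0).repeat(2,1)]))
for n,X in [("disc",G+.067*u),("flange",G+.035*u),("tip",G-.083*u)]:
    X=X+(t[0]-[.4746,.1431,.0803]); print(n,X,proj(f,X,t)-[180,60],(proj(s,X)-[200,150])*2+[280,0])
E
```

```text
[0.41556411 0.14115458 0.12791067] [ 3.14133264 -0.34902984 -3.11139559] 0.018765219966217044 34.1672158241272 [ 0.47228385  0.00998176 -0.6473377 ] [ 0.11891579  0.65440872 -0.69515385  1.8837896   0.26987037  1.06557225
  0.89960551]
disc [0.37075757 0.14020978 0.18969567] [131.94090298  77.04808676] [573.82196655 229.17021336]
flange [0.39526002 0.14089419 0.16911967] [131.82574498 157.75579444] [552.59945513 226.83841893]
tip [0.48561278 0.14341797 0.09324567] [131.60436118 312.91112406] [485.87604432 219.50727536]
```

View pics/w3.png

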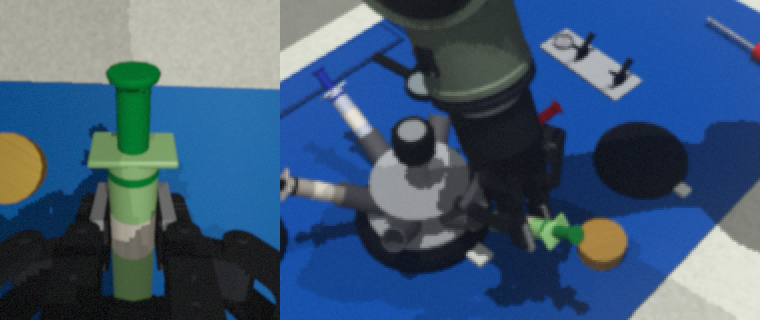

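The syringe is out of its sleeve and held (wrist crop disc (133,75), flange (133,150)); the other syringes are in place. Next: lift, then swing level above the rest.

```bash
cat >> h.py <<'E'
ry=np.radians(-3.3); rx=np.array([np.cos(ry),np.sin(ry),0]); seat=np.array([.597,-.1885,.036])
Rl=down(176.7,-20); wl=Rl.apply([0,0,1])
E
python3 - <<'E'
from h import *
from workcell import bot
np.set_printoptions(precision=4,suppress=True)
f,t,s=pickle.load(open("w3.pkl","rb"))
d,e=tri(ray(f,(313,135),t),ray(s,(347.5,267.5))); fl,e2=tri(ray(f,(313,210),t),ray(s,(334,265.5))); print(d,e,fl,e2,(d-fl)/np.linalg.norm(d-fl))
o=bot.observe(); go(o,o["position"]+[0,0,.15],Rg)
Tl=seat-.012*rx+.019*wl; print(Tl)
go(o,Tl+[0,0,.13],Rl)
E
```

```text
[0.3685 0.1405 0.1831] 9.090556013240736e-05 [0.3947 0.1433 0.1653] 0.003059742203865151 [-0.8236 -0.0857  0.5607]
go [5.13, 0.0, -14.09] [-0.02, -0.01, 0.09]
[ 0.5915 -0.1882  0.0181]
go [-14.82, -33.42, -7.64] [0.01, -39.98, 5.09]
```

servo_tool --pt "1.5 1 0 -3 0 0 0" --pt "1.5 2.7 0 -7.5 0 0 0" --pt "1.5 4.1 0 -11.5 0 -4 0" --pt "1.5 4.5 -2 -14.1 0 -10 1" --pt "1.5 3 -6 -15 0 -16 2" --pt "1.5 1 -10 -16 0 -22 2.5" --pt "1.5 -1 -14 -16.5 0 -28 3" --pt "1.5 -3 -18 -17 0 -34 4" --pt "1.5 -5 -22 -17.5 0 -40 5" --pt "1.5 -7 -26 -18 0 -40 5.1"

```text
clock: 11.5
position: [0.5503, -0.117, 0.2719]
tool_rot: [-3.14, 0.352, 3.084]
force: [-0.6, 1.3, -0.6]
grip_width: 0.0188
finger_force: 34.3
```

```bash
python3 - <<'E'
from h import *
from workcell import bot
o=bot.observe(); print(o["position"],o["tool_rot"],o["grip_width"],o["qpos"],o["force"])
Tl=seat-.012*rx+.019*wl
go(o,Tl+[0,0,.12],Rl)
E
```

```text
[ 0.55025729 -0.11697365  0.27186948] [-3.13984867  0.35200983  3.08385878] 0.018763849988097773 [ 0.6484046   0.2664509  -0.6354503   1.98770688  0.28335271  0.59999419
  1.36349706] [-0.58155246  1.30028202 -0.60551459]
go [0.36, -6.85, 14.13] [-0.1, 0.17, -0.01]
```

servo_tool --pt "1.5 0 -3 3 0 0 0" --pt "1.5 0.2 -6 7 0 0 0" --pt "1.5 0.36 -6.85 11 0 0.2 0" --pt "1.5 0.36 -6.85 14.1 0 0.2 0" --pt "1.5 0.36 -6.85 14.1 0 0.2 0" --pt "1.5 0.36 -6.85 14.1 0 0.2 0"

```text
clock: 12.1
position: [0.592, -0.1853, 0.1384]
tool_rot: [3.141, 0.345, 3.085]
force: [-0.0, 0.7, 0.4]
grip_width: 0.0188
finger_force: 34.3
```

```bash
python3 - <<'E'
from h import *
from workcell import bot
o=bot.observe(); t=(o["position"],o["tool_rot"]); print(*t,o["qpos"])
f=bot.grab_frame("wrist"); s=bot.grab_frame("side"); tp=bot.grab_frame("top"); pickle.dump((f,t,s,tp),open("w4.pkl","wb"))
W=cv2.resize(f["frame"],(480,300))
S=cv2.resize(s["frame"][110:210,300:460],(320,200),interpolation=cv2.INTER_CUBIC); S=cv2.resize(s["frame"][100:220,300:428],(320,300),interpolation=cv2.INTER_CUBIC)
Tp=cv2.resize(tp["frame"][120:240,320:520],(500,300),interpolation=cv2.INTER_CUBIC)
im=np.zeros((600,800,3),np.uint8); im[:300,:480]=W; im[:300,480:]=S; im[300:,:500]=Tp; cv2.imwrite("pics/w4.png",im)
E
```

```text
[ 0.59204607 -0.18533797  0.13841536] [3.14078044 0.34452357 3.08464972] [ 0.58082862  0.5387877  -0.45304817  1.97151093  0.48527487  0.36974186
  1.31089895]
```

View pics/w4.png

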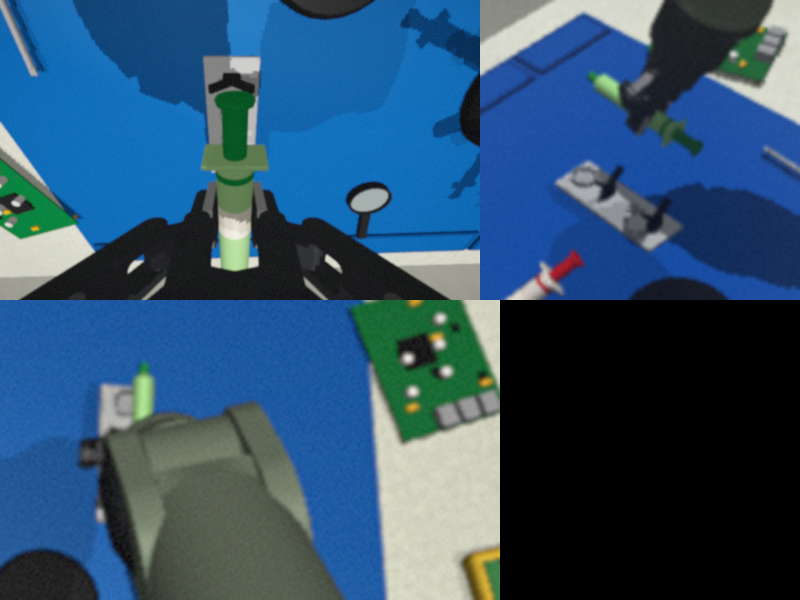

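The view shows the syringe held level above the rest, cap end at the far side: tip at side (345,130) / top (378,146), disc at wrist (313,132), the near saddle at wrist (311,113). From here on I measure numerically.

```bash
python3 - <<'E'
from h import *
np.set_printoptions(precision=4,suppress=True)
f,t,s,tp=pickle.load(open("w4.pkl","rb")); d0=pickle.load(open("f0.pkl","rb"))
tip,e=tri(ray(s,(344.8,130.4)),ray(tp,(377.6,145.6))); print("tip",tip,e)
dc,e=tri(ray(s,(386,159.2)),ray(f,(313.3,132),t)); print("disc",dc,e)
v=dc-tip; L=np.linalg.norm(v); print("len",L,v/L,"mid71",tip+v/L*.071)
R=Ro.from_euler('xyz',t[1]); print("grasp pt",t[0]-.019*R.apply([0,0,1]))
# saddle dark rows, wrist
g=f["frame"].max(2)
for r in range(92,132,3):
    c=np.where(g[r,255:365]<55)[0]+255; print(r,(c.min(),c.max(),len(c)) if len(c) else None)
for n,win in(("side",(330,160,382,202)),("top",(355,145,385,212))):
    fr=d0[n]["frame"]; x,y,X,Y=win; m=np.zeros(fr.shape[:2],np.uint8); m[y:Y,x:X]=(fr[y:Y,x:X].max(2)<70)*255
    k,l,st,c=cv2.connectedComponentsWithStats(m)
    for i in range(1,k):
        if st[i][4]>6:
            ys,xs=np.where(l==i); print(n,st[i],c[i],"right",(xs.max(),ys[xs==xs.max()].mean()),"left",(xs.min(),ys[xs==xs.min()].mean()),"topmost",(xs[ys==ys.min()].mean(),ys.min()))
E
```

```text
tip [ 0.6661 -0.1913  0.1573] 0.00012723304689951862
disc [ 0.52   -0.1803  0.1508] 0.000695727916274072
len 0.14673744305783795 [-0.9962  0.0753 -0.0449] mid71 [ 0.5954 -0.186   0.1542]
grasp pt [ 0.5856 -0.185   0.1563]
92 None
95 None
98 (np.int64(299), np.int64(317), 19)
101 (np.int64(298), np.int64(320), 23)
104 (np.int64(297), np.int64(320), 24)
107 (np.int64(295), np.int64(322), 28)
110 (np.int64(288), np.int64(330), 43)
113 (np.int64(279), np.int64(338), 60)
116 (np.int64(279), np.int64(338), 48)
119 (np.int64(279), np.int64(338), 33)
122 (np.int64(279), np.int64(338), 17)
125 None
128 None
131 None
side [347 167  10  13  44] [351.5682 173.6591] right (np.int64(356), np.float64(167.5)) left (np.int64(347), np.float64(173.0)) topmost (np.float64(355.5), np.int64(167))
side [366 180  10  13  49] [370.3673 186.6531] right (np.int64(375), np.float64(180.5)) left (np.int64(366), np.float64(186.0)) topmost (np.float64(374.5), np.int64(180))
top [364 172  15   4  42] [371.2857 173.5238] right (np.int64(378), np.float64(173.0)) left (np.int64(364), np.float64(172.0)) topmost (np.float64(370.42857142857144), np.int64(172))
top [364 199  14   4  39] [370.4615 200.4872] right (np.int64(377), np.float64(200.0)) left (np.int64(364), np.float64(199.5)) topmost (np.float64(369.1666666666667), np.int64(199))
```

```bash
python3 - <<'E'
from h import *
np.set_printoptions(precision=4,suppress=True)
f,t,s,tp=pickle.load(open("w4.pkl","rb")); d0=pickle.load(open("f0.pkl","rb")); S,T=d0["side"],d0["top"]
a,e=tri(ray(S,(356,167)),ray(T,(378,173))); b,e2=tri(ray(S,(375,180)),ray(T,(377.3,200))); print("far -y corner",a,e,"near",b,e2)
n=np.array([-rx[1],rx[0],0]); print("mid from corners",(a+b)/2+.0205*n, a-b)
L,Rr=[plane(ray(f,p,t),.04) for p in((279,118),(338.5,118))]; print("near saddle",L,Rr,np.linalg.norm(L-Rr),(L+Rr)/2+.036*rx)
for p in((371.2,173.5),(370.7,200.5)): print("top arc",plane(ray(T,p),.036))
# cup and plate axis from wrist/top
o,e=tri(ray(S,(341.3,170.3)),ray(T,(370.5,160.8))); print("cup",o,"->seat",o-.074*rx)
E
```

```text
far -y corner [ 0.6297 -0.207   0.0398] 0.0007304122840138413 near [ 0.558  -0.2028  0.0393] 0.0006158041537517979
mid from corners [ 0.595  -0.1844  0.0396] [ 0.0717 -0.0042  0.0005]
near saddle [ 0.5593 -0.2052  0.04  ] [ 0.5616 -0.1654  0.04  ] 0.039955486138889516 [ 0.5964 -0.1874  0.04  ]
top arc [ 0.6288 -0.1901  0.036 ]
top arc [ 0.5569 -0.1865  0.036 ]
cup [ 0.671  -0.1924  0.0107] ->seat [ 0.5971 -0.1882  0.0107]
```

```bash
python3 - <<'E'
from h import *
from workcell import bot
o=bot.observe(); print(o["position"]); R=down(177.4,-17.8)
for dz in (.06,.10,.112,.116): go(o,np.array([.592,-.1866,.1384-dz]),R)
E
```

```text
[ 0.59245671 -0.18607188  0.14012944]
go [2.14, -0.05, 5.79] [-0.25, 2.11, -0.65]
go [3.5, -0.05, 9.55] [-0.25, 2.11, -0.65]
go [3.91, -0.05, 10.68] [-0.25, 2.11, -0.65]
go [4.05, -0.05, 11.05] [-0.25, 2.11, -0.65]
```

servo_tool --pt "1.5 0.9 0 2.5 -0.2 1 -0.3" --pt "1.5 2.1 -0.05 5.8 -0.2 2.1 -0.6" --pt "1.5 3.1 -0.05 8.4 -0.2 2.1 -0.6" --pt "1.5 3.5 -0.05 9.5 -0.2 2.1 -0.6" --pt "1.5 3.7 -0.05 10.1 -0.2 2.1 -0.6" --pt "1.5 3.91 -0.05 10.65 -0.2 2.1 -0.6" --pt "1.5 3.91 -0.05 10.65 -0.2 2.1 -0.6" --pt "1.5 3.91 -0.05 10.65 -0.2 2.1 -0.6"

```text
clock: 13.05
position: [0.5917, -0.1867, 0.0258]
tool_rot: [-3.142, 0.31, 3.095]
force: [1.0, -0.2, 0.3]
grip_width: 0.0187
finger_force: 34.3
```

```bash
python3 - <<'E'
from h import *
from workcell import bot
o=bot.observe(); t=(o["position"],o["tool_rot"]); print(*t,o["force"],o["moment"],o["grip_width"])
f=bot.grab_frame("wrist"); s=bot.grab_frame("side"); tp=bot.grab_frame("top"); pickle.dump((f,t,s,tp),open("w5.pkl","wb"))
R=down(177.4,-17.8); p=o["position"]
for dz in (.002,.004,.006,.008): go(o,np.array([p[0],p[1],p[2]-dz]),R)
h=cv2.cvtColor(f["frame"],cv2.COLOR_BGR2HSV); g=f["frame"].max(2)
m=cv2.inRange(h,(50,100,20),(80,255,190)); m[:,:260]=0;m[:,370:]=0
for r in range(85,245,10):
    c=np.where(m[r])[0]; k=np.where(g[r,240:390]<45)[0]+240
    print(r,(c.min(),c.max()) if len(c) else 0,(k.min(),k.max(),len(k)) if len(k) else 0)
for n,fr,w in(("s",s,(320,120,420,210)),("t",tp,(340,120,400,230))):
    h=cv2.cvtColor(fr["frame"],cv2.COLOR_BGR2HSV); m=cv2.inRange(h,(45,70,30),(80,255,255)); q=np.zeros_like(m); q[w[1]:w[3],w[0]:w[2]]=m[w[1]:w[3],w[0]:w[2]]
    k,l,st,c=cv2.connectedComponentsWithStats(q)
    for i in range(1,k):
        if st[i][4]>5: print(n,st[i],c[i])
E
```

```text
[ 0.59173644 -0.18667957  0.02584865] [-3.14155738  0.30998211  3.09472049] [ 1.02013826 -0.21481799  0.25166044] [ 0.03483502  0.39443107 -0.01804278] 0.018748537770684824
go [0.06, 0.0, 0.19] [-0.03, -0.04, -0.08]
go [0.12, 0.0, 0.38] [-0.03, -0.04, -0.08]
go [0.18, 0.0, 0.57] [-0.03, -0.04, -0.08]
go [0.24, 0.0, 0.76] [-0.03, -0.04, -0.08]
85 0 0
95 0 0
105 0 0
115 0 0
125 (np.int64(293), np.int64(334)) 0
135 (np.int64(287), np.int64(339)) 0
145 (np.int64(295), np.int64(331)) 0
155 (np.int64(297), np.int64(330)) 0
165 (np.int64(297), np.int64(329)) 0
175 (np.int64(297), np.int64(329)) 0
185 (np.int64(296), np.int64(328)) (np.int64(293), np.int64(295), 3)
195 (np.int64(297), np.int64(329)) 0
205 (np.int64(297), np.int64(329)) 0
215 (np.int64(309), np.int64(315)) 0
225 0 (np.int64(259), np.int64(360), 8)
235 (np.int64(289), np.int64(337)) (np.int64(263), np.int64(357), 11)
s [342 163  13  11  67] [348.34328358 167.10447761]
s [365 177  18  15 116] [372.48275862 184.15517241]
t [366 159  10  21 122] [370.7704918  169.79508197]
```

```bash
python3 - <<'E'
from h import *
np.set_printoptions(precision=4,suppress=True)
f,t,s,tp=pickle.load(open("w5.pkl","rb"))
h=cv2.cvtColor(s["frame"],cv2.COLOR_BGR2HSV); m=cv2.inRange(h,(45,70,30),(80,255,255))
ys,xs=np.where(m[160:200,335:390]); xs+=335; ys+=160
for x in (342,343,344,379,380,381,382): print(x,ys[xs==x])
h=cv2.cvtColor(tp["frame"],cv2.COLOR_BGR2HSV); m=cv2.inRange(h,(45,70,30),(80,255,255))
for r in range(158,164): print(r,np.where(m[r,355:390])[0]+355)
tip,e=tri(ray(s,(342.5,164.5)),ray(tp,(370.8,158.8))); dc,e2=tri(ray(s,(381,190)),ray(f,(313,132),t)); print(tip,e,dc,e2); v=dc-tip;L=np.linalg.norm(v);print(L,v/L,tip+.071*v/L)
E
```

```text
342 [163 164]
343 [163 164 165]
344 [163 164 165 166]
379 [187 188 189 190]
380 [188 189 190 191]
381 [188 189 190 191]
382 [189 190]
158 []
159 [371 372]
160 [370 371 372]
161 [370 371 372]
162 [370 371 372]
163 [369 370 371 372]
[ 0.6678 -0.1905  0.037 ] 0.0006096612272554685 [ 0.5211 -0.1824  0.04  ] 0.0013290067952967369
0.14692120426660582 [-0.9983  0.0552  0.0204] [ 0.5969 -0.1866  0.0384]
```

servo_tool --pt "1.5 0.03 0 0.09 0 0 0" --pt "1.5 0.06 0 0.19 0 0 0" --pt "1.5 0.09 0 0.28 0 0 0" --pt "1.5 0.12 0 0.38 0 0 0" --pt "1.5 0.12 0 0.38 0 0 0"

```text
clock: 13.7
position: [0.5915, -0.1872, 0.0213]
tool_rot: [-3.141, 0.309, 3.094]
force: [-0.4, -4.1, 6.2]
grip_width: 0.0192
finger_force: 35.0
```

servo_tool --pt "1.5 0 -0.04 0 0 0 0" --pt "1.5 0 -0.08 0 0 0 0" --pt "1.5 0 -0.08 0 0 0 0"

```text
clock: 14.0
position: [0.5915, -0.1874, 0.0211]
tool_rot: [3.142, 0.309, 3.095]
force: [0.5, -2.6, 3.4]
grip_width: 0.0189
finger_force: 34.7
```

```bash
python3 - <<'E'
from h import *
from workcell import bot
o=bot.observe(); print(o["position"],o["force"],o["moment"],o["grip_width"])
E
```

```text
[ 0.59151472 -0.18742863  0.02107871] [ 0.48455559 -2.62653134  3.40051394] [-0.42580873  0.01007381 -0.14446962] 0.018940069396698723
```

servo_tool --pt "1.5 0 -0.04 0.05 0 0 0" --pt "1.5 0.03 -0.08 0.1 0 0 0" --pt "1.5 0.03 -0.08 0.1 0 0 0"

```text
clock: 14.3
position: [0.5917, -0.188, 0.0204]
tool_rot: [3.141, 0.31, 3.095]
force: [-3.3, -0.0, 11.5]
grip_width: 0.0186
finger_force: 35.6
```

```bash
python3 - <<'E'
from h import *
from workcell import bot
np.set_printoptions(precision=4,suppress=True)
o=bot.observe(); t=(o["position"],o["tool_rot"]); print(t,o["force"],o["moment"],o["grip_width"])
f=bot.grab_frame("wrist"); s=bot.grab_frame("side"); tp=bot.grab_frame("top"); pickle.dump((f,t,s,tp),open("w6.pkl","wb"))
h=cv2.cvtColor(s["frame"],cv2.COLOR_BGR2HSV); m=cv2.inRange(h,(45,70,30),(80,255,255))
ys,xs=np.where(m[160:200,335:390]); xs+=335; ys+=160
for x in (341,342,343,344,379,380,381,382): print(x,ys[xs==x])
h=cv2.cvtColor(tp["frame"],cv2.COLOR_BGR2HSV); m=cv2.inRange(h,(45,70,30),(80,255,255))
for r in range(158,164): print(r,np.where(m[r,355:390])[0]+355)
E
```

```text
(array([ 0.5917, -0.188 ,  0.0204]), array([3.1414, 0.3099, 3.095 ])) [-3.2636 -0.0008 11.5314] [-0.1066  0.1159 -0.1804] 0.018554289544813845
341 []
342 [165 166]
343 [164 165 166]
344 [164 165 166 167]
379 [188 189 190 191]
380 [189 190 191 192]
381 [190 191 192]
382 [190 191]
158 []
159 []
160 [370 371 372]
161 [370 371 372]
162 [370 371 372]
163 [370 371 372 373]
```

servo_tool --pt "1.5 0 0 0 0 -0.4 0" --pt "1.5 0 0 0 0 -0.8 0" --pt "1.5 0 0 0 0 -0.8 0"

```text
clock: 14.75
position: [0.5918, -0.188, 0.0205]
tool_rot: [3.141, 0.324, 3.095]
force: [-0.7, -0.3, 10.3]
grip_width: 0.0183
finger_force: 35.6
```

```bash
python3 - <<'E'
from workcell import bot
o=bot.observe(); print(o["position"],o["tool_rot"],o["force"],o["moment"],o["grip_width"])
E
```

```text
[ 0.59184875 -0.18800341  0.02045438] [3.14131336 0.32441286 3.09496325] [-0.69488924 -0.31402468 10.26556762] [-0.11245679 -0.09459251 -0.14081394] 0.01829732212340084
```

servo_tool --pt "1.85 0 0 0 0 0 0" --pt "1.9 0 0 0 0 0 0" --pt "2.0 0 0 0 0 0 0" --pt "2.1 0 0 0 0 0 0" --pt "2.3 0 0 0 0 0 0" --pt "2.8 0 0 0 0 0 0" --pt "3.4 0 0 0 0 0 0" --pt "3.4 0 0 0 0 0 0" --force 20

```text
clock: 15.55
position: [0.5912, -0.1879, 0.0198]
tool_rot: [3.141, 0.323, 3.095]
force: [-0.1, -0.3, -0.6]
grip_width: 0.034
finger_force: 0.0
```

```bash
cat > chk.py <<'E'
from h import *
from workcell import bot
np.set_printoptions(precision=4,suppress=True)
o=bot.observe(); t=(o["position"],o["tool_rot"]); print(t,o["force"],o["grip_width"])
f=bot.grab_frame("wrist"); s=bot.grab_frame("side"); tp=bot.grab_frame("top")
for n,fr,w in(("w",f,(250,80,380,300)),("s",s,(335,155,392,205)),("t",tp,(340,140,400,240))):
    h=cv2.cvtColor(fr["frame"],cv2.COLOR_BGR2HSV); m=cv2.inRange(h,(45,70,25),(80,255,255)); q=np.zeros_like(m); q[w[1]:w[3],w[0]:w[2]]=m[w[1]:w[3],w[0]:w[2]]
    k,l,st,c=cv2.connectedComponentsWithStats(q)
    for i in range(1,k):
        if st[i][4]>5:
            ys,xs=np.where(l==i); a,b,T_,B=xs.min(),xs.max(),ys.min(),ys.max()
            print(n,st[i],c[i],"L",(a,ys[xs==a].mean()),"R",(b,ys[xs==b].mean()),"T",(xs[ys==T_].mean(),T_),"B",(xs[ys==B].mean(),B))
E
python3 chk.py
```

```text
(array([ 0.5912, -0.1879,  0.0198]), array([3.1413, 0.3225, 3.095 ])) [-0.0653 -0.3033 -0.6142] 0.03401311693175971
w [ 267  126   94  162 8309] [313.4786 208.3645] L (np.int64(267), np.float64(229.0)) R (np.int64(360), np.float64(230.0)) T (np.float64(314.0), np.int64(126)) B (np.float64(313.0), np.int64(287))
s [343 164  13  11  68] [348.8824 168.4118] L (np.int64(343), np.float64(165.0)) R (np.int64(355), np.float64(168.5)) T (np.float64(343.5), np.int64(164)) B (np.float64(350.5), np.int64(174))
s [365 178  18  15 123] [372.3252 184.8537] L (np.int64(365), np.float64(181.5)) R (np.int64(382), np.float64(190.5)) T (np.float64(368.0), np.int64(178)) B (np.float64(380.5), np.int64(192))
t [367 160  10  21 128] [371.1719 170.9531] L (np.int64(367), np.float64(173.0)) R (np.int64(376), np.float64(173.0)) T (np.float64(371.5), np.int64(160)) B (np.float64(370.0), np.int64(180))
```

servo_tool --pt "5 0 0 0 0 0 0" --pt "6.5 0 0 0 0 0 0" --pt "6.5 0 0 0 0 0 0" --pt "6.5 -0.3 0 -0.95 0 0 0" --pt "6.5 -1 0 -3 0 0 0" --pt "6.5 -2 0 -6 0 0 0" --pt "6.5 -3.4 0 -10 0 0 0" --pt "6.5 -5 0 -15 0 0 0" --pt "6.5 -5 0 -15 0 0 0" --pt "6.5 -5 0 -15 0 0 0"

```text
clock: 16.7
position: [0.5913, -0.1888, 0.1791]
tool_rot: [-3.141, 0.325, 3.094]
force: [-0.6, -0.4, -1.4]
grip_width: 0.065
finger_force: 0.0
```

```bash
cat >> chk.py <<'E'
pickle.dump((f,t,s,tp),open("w7.pkl","wb"))
E
sed -i 's/(250,80,380,300)/(230,60,400,400)/' chk.py; python3 chk.py
```

```text
(array([ 0.5913, -0.1888,  0.1791]), array([-3.1408,  0.3246,  3.0942])) [-0.6351 -0.3561 -1.3941] 0.06498353862368395
w [ 294   60   41   68 1531] [313.7381  95.1234] L (np.int64(294), np.float64(88.0)) R (np.int64(334), np.float64(86.5)) T (np.float64(314.0), np.int64(60)) B (np.float64(314.0), np.int64(127))
w [ 301  152   25   58 1044] [312.8496 178.2385] L (np.int64(301), np.float64(173.5)) R (np.int64(325), np.float64(175.0)) T (np.float64(316.0), np.int64(152)) B (np.float64(312.5), np.int64(209))
s [343 164  17  13 104] [351.0673 169.9519] L (np.int64(343), np.float64(165.0)) R (np.int64(359), np.float64(172.0)) T (np.float64(343.5), np.int64(164)) B (np.float64(355.5), np.int64(176))
s [364 178  20  15 132] [372.8106 184.9848] L (np.int64(364), np.float64(181.0)) R (np.int64(383), np.float64(189.5)) T (np.float64(366.5), np.int64(178)) B (np.float64(380.5), np.int64(192))
t [370 160   4   5  18] [371.5    162.2222] L (np.int64(370), np.float64(162.5)) R (np.int64(373), np.float64(162.5)) T (np.float64(371.5), np.int64(160)) B (np.float64(371.5), np.int64(164))
t [365 203   4   2   6] [366.5    203.3333] L (np.int64(365), np.float64(203.0)) R (np.int64(368), np.float64(203.0)) T (np.float64(366.5), np.int64(203)) B (np.float64(366.5), np.int64(204))
t [369 208   4   8  25] [370.16 212.04] L (np.int64(369), np.float64(211.5)) R (np.int64(372), np.float64(214.0)) T (np.float64(369.5), np.int64(208)) B (np.float64(370.5), np.int64(215))
```

```bash
python3 - <<'E'
from h import *
np.set_printoptions(precision=4,suppress=True)
f,t,s,tp=pickle.load(open("w7.pkl","rb"))
tip,e=tri(ray(s,(342.8,164.7)),ray(tp,(371.5,159.6)),ray(f,(312.8,209.5),t)); d,e2=tri(ray(s,(381.3,190.3)),ray(tp,(370.4,215.6)))
v=d-tip;L=np.linalg.norm(v);print(tip,e,d,e2,L,v/L,"mid",tip+.071*v/L)
E
```

```text
[ 0.6668 -0.1915  0.0374] 0.001565122562323798 [ 0.5188 -0.1828  0.0404] 0.0023572663311095168 0.14820772214783426 [-0.9981  0.0587  0.0205] mid [ 0.5959 -0.1873  0.0388]
```

```bash
python3 -c "
from workcell import bot
print(bot.job_done())"
```

```text
the job is handed in; nothing more can be done
None
```

The green syringe was turned to the pointer, drawn out at the front and laid in both saddles with its cap over the drip cup. By my last measurement its middle is within about 3 mm of the seat, and I handed the job in at about 17 s with the gripper open and clear.

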